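# Hang the cutlery caddy on the draining stand

### The arm

A 7-joint arm with a two-finger parallel gripper is mounted at the origin on the work surface. World frame = base frame: x ahead of the robot, y to its left, z up, the work surface at z = 0. Lengths are in mm, angles in rad, forces in N, time in s.
With the tool pointing down it reaches from about 425 to 875 mm from the base axis. Payload 8.4 kg.
Tool frame: the origin (TCP) lies at the very end of the fingers, on their centre line; the grasp point (between the pads) lies 19 mm behind it; z points along the fingers, y is the direction in which the jaws open and shut (so a half turn about z gives the same grasp; the last joint's range is limited). The gripper opens to 87 mm and grips with 3 to 60 N. Pads are 19 mm wide; open, the fingers measure 117 mm over their backs; the gripper's body (75 mm by 190 mm) begins 51 mm behind the grasp point.
Start: joints at [1.155, 0.333, 0.04, 1.465, -0.013, 1.343, -0.059], TCP at [202.47, -617.632, 222.546] pointing down, gripper open.
Joint ranges: [-2.58, 2.58], [-0.38, 2.09], [-1.3, 1.39], [0.25, 2.4], [-1.5, 4.64], [0.08, 2.09], [-2.65, 2.65]. Speed limits (rad/s): [2.22, 2.22, 2.79, 2.79, 3.14, 3.14, 3.14].

### API

Orientations are given as a unit quaternion [w, x, y, z].
In Python, from workcell import ctrl, viewer gives the robot as it stands.
- The arm moves only by the tool play_rows, never from a script. Its argument "plan" is a list of rows, each an object of numbers: "wx", "wy", "wz": the turn, a rotation vector about the tool's x, y, z in degrees; "x", "y", "z": the shift along the tool's x, y, z in cm; "jaw": the closure, from 0 (fully open) to 1 (shut). In form: [{"wx": .., "wy": .., "wz": .., "x": .., "y": .., "z": .., "jaw": ..}, ...]. A call has 1 to 12 rows; each row shifts and turns the commanded pose from where the row before left it, along the tool's axes as they then stand; what a row does not reach is not made up. A row lasts 1/12 s, in which the tool goes at most 41.7 mm and 7.16 degrees, less where a joint would pass 70% of its speed; a pose out of reach is approached as far as the arm can. A call is refused whole if a number of a shift passes 4.17 or a number of a turn 7.16, either way. A call with a gripper value outside its range is refused whole. The fingers move at their own pace and stop on an object; "squeeze" is the grip in N (left out, the last holds). Time passes only in rows, so rows that do not move let the fingers close. It gives the time, the measured TCP pose, the force and the opening at its end, in the units of the state.
- ctrl.sense(): the state, without advancing time (a new reading comes with each control period).
- viewer.capture(name): name is "scene" or "top" or "wrist"; returns a dict with "image" (400x640x3 uint8, red, green, blue), "K" (3x3 intrinsics, pixels), "R" (3x3) and "t" (3): a world point X has camera coordinates R X + t; the wrist camera has in their place "T_tool_cam" (4x4, takes a point from camera to tool coordinates, whose origin is the TCP and whose axes are the flange's). Camera axes: x right, y down, z forward; pixel columns grow to the right and rows downward; lengths in mm; the calibration is good to about 2 mm. A picture is of the moment at which its call begins: read the wrist's pose just before it. There is no depth.
- ctrl.hand_in(): hands the job in, once; it reports no verdict.
The state is a dict: "time": time; "qpos": joint angles; "joint_vel": joint speeds; "effort": joint torques, N m; "eef_pos": TCP position; "tool_rot": TCP orientation; "force": force on the tool from outside, world axes, zero at the start; "moment": the same for the moment, N m; "grip_width": finger opening in mm.
Only numpy, scipy, OpenCV 4.12 (cv2) and the standard library are available. Lean on these libraries where they do the work, as an engineer would, in place of code of your own. Each camera call takes 0.05 s, during which the arm holds its last target.

### The job

Take the cutlery caddy with the red grip by its grip and hang it on the two pins of the draining stand, one pin through the hole in each ear, so that both ears sit fully down on the black collars, and let go. Either end may go on either pin. Leave the blue-gripped caddy where it is.

Things in the scene. Friction and masses are not known exactly. Their poses are not given: they have to be found in the camera images.
- caddy: Red-gripped caddy, upright: steel box 74 (x) x 88 (y) x 75 mm high, loose, 0.2-0.4 kg. Red grip bar over its middle, 14 thick (x), 86 long (y), 18 high, centre 120 above the underside. A flat ear at each end (+y, -y) reaches 104 from the middle, 44 wide, 5 thick, underside 70 up, with a 27 mm hole centred at y = +78 / -78, x = 0. Origin: centre of the underside; z up.
- plain_caddy: Lookalike caddy to leave alone: same size, shape and axes as the red-gripped one, but a blue grip bar and solid ears without holes. Both stand nearer the robot than the stand, one to its left, one to its right. Origin: centre of the underside.
- stand: Fixed stand: grey drip tray 104 (x) x 220 (y) mm, 14 high, with two steel posts at y = +78 / -78, x = 0. Each ends in a black collar 42 across, top 100 mm up; from it a brass pin 8 thick, tip tapered, rises upright to 128 mm. A hung caddy's box is between the posts, its underside 30 mm above the counter. Origin: centre of the tray's underside, on the counter; y from post to post, z up.

How it is judged (in metres and radians):
At the end, for the whole second after the job is handed in: The red-gripped caddy hangs at rest on the stand: centre within 15 mm of the stand's horizontally, origin 30 mm (within 6) above the stand's, ear line within 0.17 rad of the pin line (either way round), tilt under 0.09 rad. The blue-gripped caddy has not been moved over 30 mm (horizontal distance between caddy and stand below 0.015 m and z of caddy in the frame of stand between 0.024 and 0.036 m and angle between the y axis of caddy and the y axis of stand, either way round below 0.17 rad and angle between caddy's own z axis and vertical below 0.09 rad and linear speed of caddy below 0.02 m/s and angular speed of caddy below 0.1 rad/s); the robot touches nothing.
It fails at once if the blue-gripped caddy is moved more than 30 mm (distance of plain_caddy from where it was at the start of the episode above 0.03 m).
It also fails if it takes over 42 s, if anything falls off the work surface, if the arm or the gripper's body presses on something with over 40 N, if the wrist force passes 120 N, or if a joint passes its speed limit or range.

## Working session

There is one attempt and no reset: what is moved stays moved. The work goes in short steps, Python scripts to look and compute and a tool call to move; the robot and the scene stay as the last step left them, time stands still between calls to the robot, and variables do not carry over. Pictures are saved under pics/ and viewed, and the job is handed in when it is done.

Besides the shell and the picture viewer there is one more tool, called after ">>>" in YAML: its name, and indented under it one key for each argument. play_rows: Moves the arm, as the interface text tells. Its arguments: {"type":"object","properties":{"plan":{"type":"array","items":{"type":"object","properties":{"wx":{"type":"number"},"wy":{"type":"number"},"wz":{"type":"number"},"x":{"type":"number"},"y":{"type":"number"},"z":{"type":"number"},"jaw":{"type":"number"}}}},"squeeze":{"type":"number"}},"required":["plan"]}

```bash
ls; mkdir -p pics
python3 - <<'E'
from workcell import ctrl, viewer
import cv2
s=ctrl.sense()
for k,v in s.items(): print(k,v)
for n in("scene","top","wrist"):
    c=viewer.capture(n)
    cv2.imwrite(f"pics/{n}0.png",c["image"][:,:,::-1])
    print(n,{k:v for k,v in c.items() if k!="image"})
E
```

```text
pics
time 0.0
qpos [ 1.15481716  0.33389162  0.03987372  1.46628068 -0.01343636  1.34329505
 -0.05852298]
joint_vel [-4.00124430e-04  1.68162633e-03  2.32402245e-04  7.11270588e-04
 -1.83969928e-03  3.06442990e-04  9.54686877e-06]
effort [-2.71323188e-04 -6.56342125e+01  1.33522857e+00 -4.03808606e+01
 -5.97061822e-02  4.46714787e-02  1.52244570e-04]
eef_pos [ 202.31653167 -617.21356264  221.66711998]
tool_rot [-7.87729711e-04  9.87486076e-01  1.57704163e-01 -1.62919860e-04]
force [-0.05320333 -0.45819456 -0.11390569]
moment [-0.02214469 -0.00216104 -0.02798465]
grip_width 86.72036763871849
scene {'K': array([[468.92962079,   0.        , 320.6000768 ],
       [  0.        , 468.92962079, 194.69751843],
       [  0.        ,   0.        ,   1.        ]]), 'R': array([[ 0.60412223,  0.79685551, -0.00759149],
       [ 0.59061391, -0.45411856, -0.66704688],
       [-0.53498742,  0.39849421, -0.74497706]]), 't': array([-347.71948583, -285.51308963, 1259.90580033])}
top {'K': array([[504.2625305 ,   0.        , 312.83464152],
       [  0.        , 504.2625305 , 194.71993935],
       [  0.        ,   0.        ,   1.        ]]), 'R': array([[ 0.01360947, -0.99942307, -0.03111755],
       [-0.99829983, -0.01181704, -0.05707718],
       [ 0.05667653,  0.03184144, -0.99788471]]), 't': array([ 19.64554814, 564.81869864, 947.90347041])}
wrist {'K': array([[276.42707819,   0.        , 324.47518685],
       [  0.        , 276.42707819, 194.35244286],
       [  0.        ,   0.        ,   1.        ]]), 'T_tool_cam': array([[ 2.17782298e-04, -9.69978885e-01, -2.43189053e-01,
         6.65092439e+01],
       [ 9.99999955e-01,  2.61930904e-04, -1.49205557e-04,
         3.40615125e-02],
       [ 2.08424969e-04, -2.43189010e-01,  9.69978898e-01,
        -1.61110998e+02],
       [ 0.00000000e+00,  0.00000000e+00,  0.00000000e+00,
         1.00000000e+00]])}
```

View pics/top0.png

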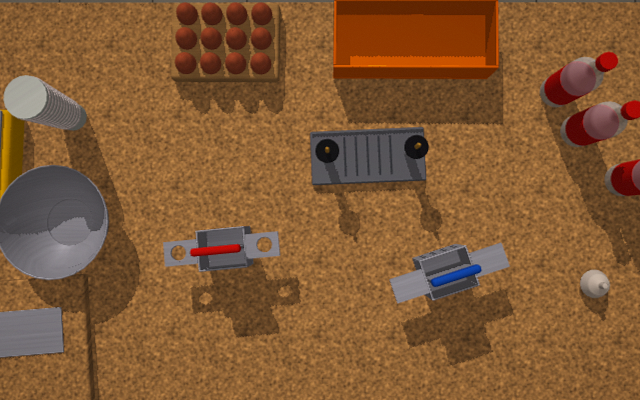

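View pics/scene0.png

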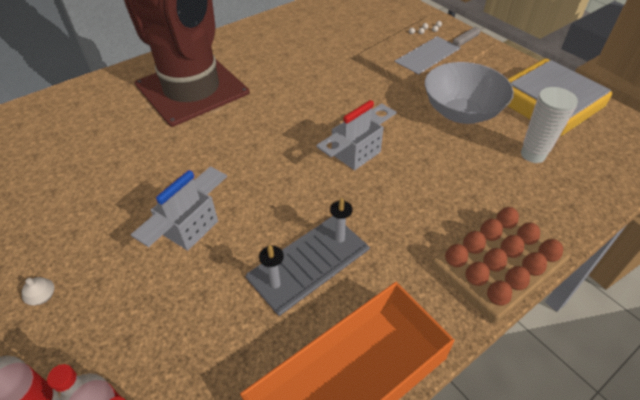

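View pics/wrist0.png

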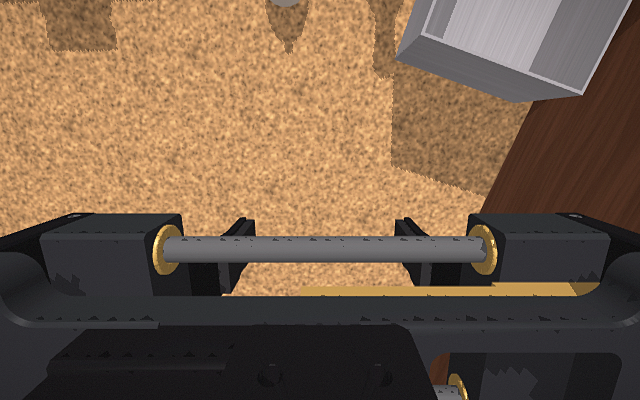

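The top view shows the red grip at about (215,250), with ear holes at (178,253) and (264,244). The black collars are at (327,151) and (416,147), and the blue grip at (456,275). The scene view agrees. Next I'll measure these points.

```bash
cat > h.py <<'E'
import numpy as np, cv2
from workcell import ctrl, viewer
def ray(c,uv):
    d=np.linalg.inv(c["K"])@np.array([uv[0],uv[1],1.])
    return -c["R"].T@c["t"], c["R"].T@d
def onz(c,uv,z):
    o,d=ray(c,uv); return o+d*(z-o[2])/d[2]
def tri(c1,u1,c2,u2):
    P=[c["K"]@np.c_[c["R"],c["t"]] for c in(c1,c2)]
    X=cv2.triangulatePoints(P[0],P[1],np.array(u1,float).reshape(2,1),np.array(u2,float).reshape(2,1))
    X=X[:3,0]/X[3,0]
    def pr(P): 
        q=P@np.r_[X,1]; return q[:2]/q[2]
    return X, np.linalg.norm(pr(P[0])-u1), np.linalg.norm(pr(P[1])-u2)
def blobs(m,amin=20):
    n,l,s,ce=cv2.connectedComponentsWithStats(m.astype(np.uint8))
    return [(s[i],ce[i],l==i) for i in range(1,n) if s[i][4]>=amin]
E
python3 - <<'E'
from h import *
T=viewer.capture("top");S=viewer.capture("scene")
np.save("T0.npy",T,allow_pickle=True);np.save("S0.npy",S,allow_pickle=True)
for nm,c in(("top",T),("scene",S)):
    h=cv2.cvtColor(c["image"],cv2.COLOR_RGB2HSV); H,Sa,V=h[...,0],h[...,1],h[...,2]
    red=((H<5)|(H>174))&(Sa>200)&(V>90)
    blue=(H>100)&(H<130)&(Sa>150)
    black=(V<45)
    brass=(H>12)&(H<28)&(Sa>100)&(V>60)
    for k,m in(("red",red),("blue",blue),("black",black)):
        for s,ce,l in blobs(m,60):
            pts=np.argwhere(l)[:,::-1].astype(np.float32)
            print(nm,k,s,ce.round(1),cv2.minAreaRect(pts))
for nm,box in(("top",(150,120,450,310)),("scene",(110,80,410,320))):
    im=(T if nm=="top" else S)["image"][box[1]:box[3],box[0]:box[2],::-1]
    cv2.imwrite(f"pics/{nm}_z.png",cv2.resize(im,None,fx=2.6,fy=2.5,interpolation=cv2.INTER_NEAREST))
E
```

```text
top red [596  52  22  18 273] [607.4  60.3] ((607.2000732421875, 59.60000991821289), (19.677396774291992, 16.994115829467773), 26.56505012512207)
top red [545  67  19  25 195] [552.9  80.2] ((554.4614868164062, 79.69229888916016), (11.648704528808594, 28.28971290588379), 56.3099365234375)
top red [621 101  19  18 245] [631.8 108.8] ((630.0, 109.5), (17.0, 18.0), 90.0)
top red [615 160  25  21 209] [627.2 169.2] ((628.3077392578125, 170.5384521484375), (17.65045166015625, 25.10286521911621), 78.69007110595703)
top red [191 244  50  12 372] [215.1 249.9] ((215.29920959472656, 249.791015625), (7.786073684692383, 49.34197998046875), 84.80557250976562)
top blue [431 265  50  22 444] [455.7 275.3] ((455.800048828125, 275.3999938964844), (8.854375839233398, 51.22889709472656), 71.56504821777344)
top black [405 135  23  24 407] [415.8 146.8] ((416.0, 146.5), (23.0, 22.0), 90.0)
top black [316 139  23  24 408] [326.8 150.7] ((327.0, 150.5), (23.0, 22.0), 90.0)
scene red [ 46 366  29  24 407] [ 60.8 377.7] ((60.000022888183594, 378.5000305175781), (21.92030906677246, 28.991378784179688), 45.0)
scene red [ 23 372  24  28 269] [ 36.6 389.5] ((38.362937927246094, 389.5181884765625), (21.30012321472168, 29.154756546020508), 22.166345596313477)
scene blue [157 172  36  32 347] [174.4 187.2] ((174.74655151367188, 186.79139709472656), (8.162361145019531, 43.924076080322266), 49.76364517211914)
scene black [177   0  30  27 629] [191.1  11. ] ((191.5, 13.0), (26.0, 29.0), 90.0)
scene black [331 202  21  16 209] [340.5 210.4] ((341.0, 209.5), (15.0, 20.0), 90.0)
scene black [260 247  23  20 286] [271.1 257.2] ((271.0061340332031, 256.55487060546875), (18.331636428833008, 22.638463973999023), 83.6598129272461)
```

View pics/top_z.png

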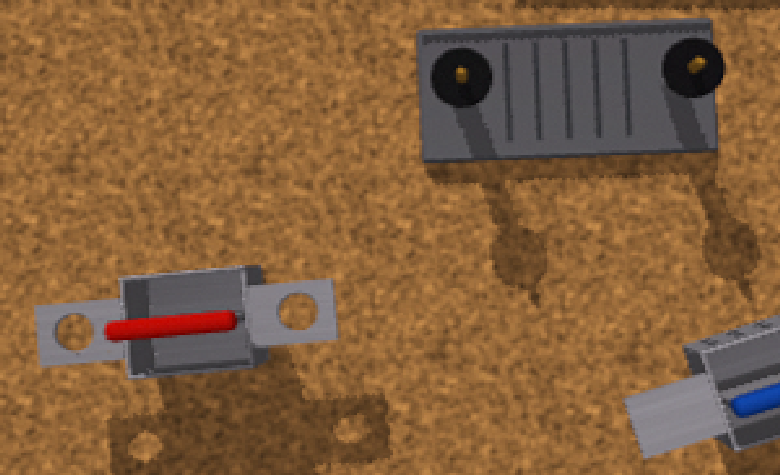

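View pics/scene_z.png

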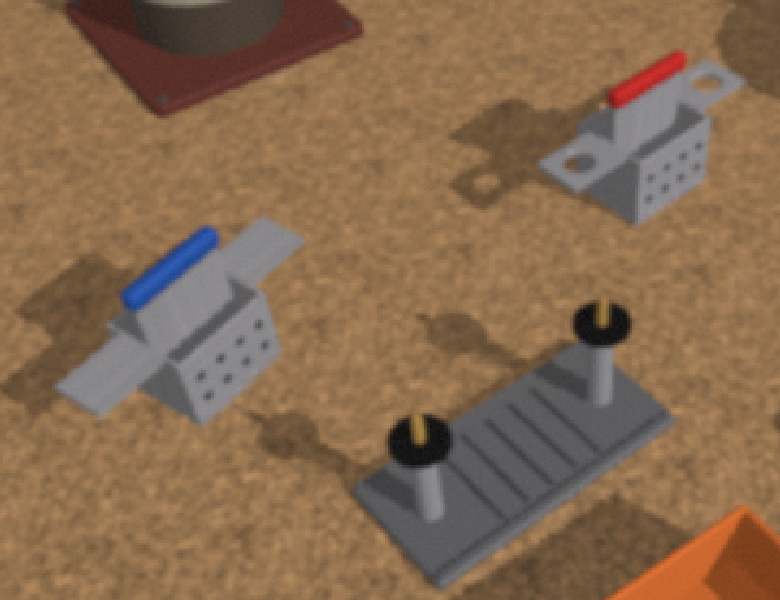

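Run:
```python
from h import *
T=np.load("T0.npy",allow_pickle=True).item();S=np.load("S0.npy",allow_pickle=True).item()
def holes(c,box):
    h=cv2.cvtColor(c["image"],cv2.COLOR_RGB2HSV)
    g=((h[...,1]<90)&(h[...,2]>60))
    m=np.zeros_like(g);x0,y0,x1,y1=box;m[y0:y1,x0:x1]=g[y0:y1,x0:x1]
    inv=~m
    return [(s.tolist(),ce.round(2)) for s,ce,l in blobs(inv,30) if s[4]<1500]
print("top",holes(T,(155,220,290,280)));print("scene",holes(S,(300,80,410,170)))
z=onz
for nm,c,a,b in(("top",T,(326.8,150.7),(415.8,146.8)),("scene",S,(340.5,210.4),(271.1,257.2))):
    A=z(c,a,100);B=z(c,b,100);d=A-B
    print(nm,"collars",A.round(1),B.round(1),"mid",((A+B)/2).round(1),"len",np.linalg.norm(d).round(1),"ang",np.degrees(np.arctan2(-d[0],d[1])).round(2))
print("red grip",z(T,(215.1,249.9),124), "blue",z(T,(455.7,275.3),124))
print("tri collars",tri(T,(326.8,150.7),S,(340.5,210.4)),tri(T,(415.8,146.8),S,(271.1,257.2)))
h=cv2.cvtColor(S["image"],cv2.COLOR_RGB2HSV)
red=((h[...,0]<6)|(h[...,0]>172))&(h[...,1]>150); red[:80]=0;red[140:]=0;red[:,:300]=0;red[:,420:]=0
for s,ce,l in blobs(red,20): print(s,ce,cv2.minAreaRect(np.argwhere(l)[:,::-1].astype(np.float32))); print(tri(T,(215.1,249.9),S,ce))
```

```text
top [([257, 237, 15, 15, 169], array([264.15, 244.24])), ([190, 241, 51, 18, 455], array([214.87, 249.72])), ([172, 246, 14, 14, 160], array([178.27, 252.47]))]
scene [([377, 111, 9, 5, 35], array([381.  , 113.11]))]
top collars [637.4   0.7 100. ] [ 645.6 -154.4  100. ] mid [641.5 -76.8 100. ] len 155.4 ang 3.05
scene collars [641.   -3.9 100. ] [ 649.8 -157.9  100. ] mid [645.4 -80.9 100. ] len 154.3 ang 3.25
red grip [462.59316284 188.17131069 124.        ] blue [ 426.57026611 -216.92433732  124.        ]
tri collars (array([6.37771842e+02, 9.26250190e-02, 9.41388515e+01]), np.float64(0.4520236525097822), np.float64(0.5104393345124745)) (array([ 646.34588554, -155.76386249,   94.07675002]), np.float64(0.2265675322460283), np.float64(0.2764697904864659))
[343 101  31  22 243] [357.95061728 111.27572016] ((358.2762451171875, 111.13853454589844), (7.409453392028809, 34.65842819213867), 58.24052429199219)
(array([461.81573484, 188.52721535, 119.18957928]), np.float64(0.5157856706296636), np.float64(0.47905197877359457))
```

Run:
```python
from h import *
T=np.load("T0.npy",allow_pickle=True).item();S=np.load("S0.npy",allow_pickle=True).item()
A=onz(T,(178.27,252.47),73);B=onz(T,(264.15,244.24),73);d=A-B
print(A.round(1),B.round(1),((A+B)/2).round(1),np.linalg.norm(d),np.degrees(np.arctan2(-d[0],d[1])))
# grip ends top
for p in [(191.5,252),(240.2,247.5)]: print(onz(T,p,124).round(1))
# stand pins brass
for nm,c,boxes in(("top",T,[(316,139,340,163),(405,135,429,159)]),("scene",S,[(325,195,356,220),(255,240,288,268)])):
    h=cv2.cvtColor(c["image"],cv2.COLOR_RGB2HSV)
    for x0,y0,x1,y1 in boxes:
        m=np.zeros(h.shape[:2],bool);m[y0:y1,x0:x1]=((h[...,1]>110)&(h[...,2]>60)&(h[...,0]>12)&(h[...,0]<30))[y0:y1,x0:x1]
        for s,ce,l in blobs(m,4):print(nm,s.tolist(),ce.round(1),onz(c,ce,114).round(1))
        k=(h[...,2]<60); 
# tray grey corners top
h=cv2.cvtColor(T["image"],cv2.COLOR_RGB2HSV)
m=np.zeros(h.shape[:2],np.uint8);m[125:190,300:435]=((h[...,1]<80))[125:190,300:435]*255
bl=max(blobs(cv2.morphologyEx(m,cv2.MORPH_CLOSE,np.ones((9,9)))>0,500),key=lambda b:b[0][4])
r=cv2.minAreaRect(np.argwhere(bl[2])[:,::-1].astype(np.float32));print(r)
q=[onz(T,p,12) for p in cv2.boxPoints(r)];print(np.round(q,1),np.mean(q,0))
s=ctrl.sense();print(s["time"])
from scipy.spatial.transform import Rotation as Ro
w=s["tool_rot"];R=Ro.from_quat([w[1],w[2],w[3],w[0]]).as_matrix();print(R.round(3))
```

```text
[454.1 266.4  73. ] [471.2 111.3  73. ] [462.7 188.8  73. ] 156.03652149456963 6.288676258047457
[458.4 228.5 124. ]
[467.3 145.4 124. ]
top [325, 147, 4, 6, 23] [326.6 149.4] [637.6   1.1 114. ]
top [424, 135, 5, 12, 33] [426.7 138.6] [ 657.9 -170.5  114. ]
top [415, 142, 6, 7, 27] [417.4 145.1] [ 646.4 -154.8  114. ]
top [425, 148, 4, 11, 27] [426.9 154.6] [ 630.2 -171.   114. ]
scene [325, 195, 31, 25, 465] [340.3 204.1] [638.4  -2.5 114. ]
scene [255, 240, 33, 27, 401] [267.4 247.4] [ 638.6 -156.5  114. ]
((369.0198059082031, 155.45565795898438), (53.38434600830078, 116.9330062866211), 87.51044464111328)
[[ 687.6   35.2   12. ]
 [ 699.2 -189.4   12. ]
 [ 596.4 -193.9   12. ]
 [ 584.1   29.3   12. ]] [641.820294   -79.71020655  12.        ]
0.25
[[ 0.95   0.311 -0.   ]
 [ 0.311 -0.95   0.001]
 [-0.    -0.001 -1.   ]]
```

```bash
cat >> h.py <<'E'
from scipy.spatial.transform import Rotation as Ro
def pose():
    s=ctrl.sense();w=s["tool_rot"]
    return s,np.array(s["eef_pos"]),Ro.from_quat([w[1],w[2],w[3],w[0]])
def sim(p,R,rows):
    for r in rows:
        p=p+R.apply([10*r.get(k,0) for k in"xyz"]);R=R*Ro.from_rotvec(np.radians([r.get(k,0) for k in("wx","wy","wz")]))
    return p,R
def goto(p,R,goal,yaw):
    """remaining shift (cm, tool axes now) and turn (deg) to goal, tool down with tool-y at azimuth yaw deg"""
    a=np.radians(yaw);y=np.array([np.cos(a),np.sin(a),0]);z=np.array([0,0,-1.]);x=np.cross(y,z)
    G=Ro.from_matrix(np.c_[x,y,z])
    return R.inv().apply(np.array(goal)-p)/10, np.degrees((R.inv()*G).as_rotvec())
def stat(goal=None,yaw=None):
    s,p,R=pose();m=R.as_matrix()
    print("t",round(s["time"],2),"p",p.round(1),"yaw_y",np.degrees(np.arctan2(m[1,1],m[0,1])).round(2),"tilt",np.degrees(np.arccos(-m[2,2])).round(2),"F",np.round(s["force"],1),"w",round(s["grip_width"],1),"q",np.round(s["qpos"],2))
    if goal is not None:
        a,b=goto(p,R,goal,yaw);print("to go cm",a.round(2),"deg",b.round(2))
E
python3 - <<'E'
from h import *
s,p,R=pose()
P=[dict(z=-1.5,y=-2.5,x=3,wz=-3)]*4+[dict(x=3.5,wz=-3)]*22
for i in range(0,27,4):
    a,b=sim(p,R,P[:i]);print(i,a.round(0),np.hypot(*a[:2]).round())
print(goto(*sim(p,R,P),[462.7,188.8,280],6.3))
E
```

```text
0 [ 202. -617.  222.] 650.0
4 [ 274. -479.  282.] 552.0
8 [ 389. -400.  282.] 558.0
12 [ 485. -298.  282.] 570.0
16 [ 558. -179.  282.] 586.0
20 [604. -47. 282.] 606.0
24 [622.  92. 283.] 629.0
(array([  4.3903867 , -15.38134728,   0.26305739]), array([-0.01512806, -0.04406776, -0.15418886]))
```

>>> play_rows:
  plan:
    - {"z": -1.5,"y": -2.5,"x": 3,"wz": -3,"jaw": 0}
    - {"z": -1.5,"y": -2.5,"x": 3,"wz": -3,"jaw": 0}
    - {"z": -1.5,"y": -2.5,"x": 3,"wz": -3,"jaw": 0}
    - {"z": -1.5,"y": -2.5,"x": 3,"wz": -3,"jaw": 0}

```text
validation failed for argument at $.pl...
```

>>> play_rows:
  plan:
    - {"wx": 0,"wy": 0,"wz": -3,"x": 3,"y": -2.5,"z": -1.5,"jaw": 0}
    - {"wx": 0,"wy": 0,"wz": -3,"x": 3,"y": -2.5,"z": -1.5,"jaw": 0}
    - {"wx": 0,"wy": 0,"wz": -3,"x": 3,"y": -2.5,"z": -1.5,"jaw": 0}
    - {"wx": 0,"wy": 0,"wz": -3,"x": 3,"y": -2.5,"z": -1.5,"jaw": 0}

```text
time: 0.58
eef_pos: [275.1, -478.2, 282.6]
tool_rot: [-0.0, 0.965, 0.261, -0.0]
force: [0.3, -0.5, 0.8]
grip_width: 87.1
```

>>> play_rows:
  plan:
    - {"wx": 0,"wy": 0,"wz": -3,"x": 3.5,"y": -0.6,"z": 0,"jaw": 0}
    - {"wx": 0,"wy": 0,"wz": -3,"x": 3.5,"y": -0.6,"z": 0,"jaw": 0}
    - {"wx": 0,"wy": 0,"wz": -3,"x": 3.5,"y": -0.6,"z": 0,"jaw": 0}
    - {"wx": 0,"wy": 0,"wz": -3,"x": 3.5,"y": -0.6,"z": 0,"jaw": 0}
    - {"wx": 0,"wy": 0,"wz": -3,"x": 3.5,"y": -0.6,"z": 0,"jaw": 0}
    - {"wx": 0,"wy": 0,"wz": -3,"x": 3.5,"y": -0.6,"z": 0,"jaw": 0}
    - {"wx": 0,"wy": 0,"wz": -3,"x": 3.5,"y": -0.6,"z": 0,"jaw": 0}
    - {"wx": 0,"wy": 0,"wz": -3,"x": 3.5,"y": -0.6,"z": 0,"jaw": 0}
    - {"wx": 0,"wy": 0,"wz": -3,"x": 3.5,"y": -0.6,"z": 0,"jaw": 0}
    - {"wx": 0,"wy": 0,"wz": -3,"x": 3.5,"y": -0.6,"z": 0,"jaw": 0}
    - {"wx": 0,"wy": 0,"wz": -3,"x": 3.5,"y": -0.6,"z": 0,"jaw": 0}
    - {"wx": 0,"wy": 0,"wz": -3,"x": 3.5,"y": -0.6,"z": 0,"jaw": 0}

```text
time: 1.58
eef_pos: [506.9, -129.2, 282.3]
tool_rot: [0.0, 0.837, 0.547, 0.0]
force: [0.0, -0.4, 0.3]
grip_width: 86.8
```

```bash
python3 -c "
from h import *
stat([462.7,188.8,200],6.3)"
```

```text
t 1.58 p [ 506.9 -129.2  282.3] yaw_y -23.71 tilt 0.01 F [ 0.  -0.4  0.3] w 86.8 q [ 0.6   0.08 -0.45  1.66  0.03  1.42 -0.28]
to go cm [ 27.34 -16.83   8.23] deg [ 1.000e-02  0.000e+00 -3.001e+01]
```

>>> play_rows:
  plan:
    - {"wx": 0,"wy": 0,"wz": -3,"x": 3.1,"y": -0.8,"z": 0,"jaw": 0}
    - {"wx": 0,"wy": 0,"wz": -3,"x": 3.1,"y": -0.8,"z": 0,"jaw": 0}
    - {"wx": 0,"wy": 0,"wz": -3,"x": 3.1,"y": -0.8,"z": 0,"jaw": 0}
    - {"wx": 0,"wy": 0,"wz": -3,"x": 3.1,"y": -0.8,"z": 1,"jaw": 0}
    - {"wx": 0,"wy": 0,"wz": -3,"x": 3.1,"y": -0.8,"z": 1,"jaw": 0}
    - {"wx": 0,"wy": 0,"wz": -3,"x": 3.1,"y": -0.8,"z": 1,"jaw": 0}
    - {"wx": 0,"wy": 0,"wz": -3,"x": 3.1,"y": -0.8,"z": 1,"jaw": 0}
    - {"wx": 0,"wy": 0,"wz": -3,"x": 3.1,"y": -0.8,"z": 1,"jaw": 0}
    - {"wx": 0,"wy": 0,"wz": -3,"x": 3.1,"y": -0.8,"z": 1,"jaw": 0}
    - {"wx": 0,"wy": 0,"wz": -3,"x": 3.1,"y": -0.8,"z": 1,"jaw": 0}
    - {"wx": 0,"wy": 0,"wz": 0,"x": 0,"y": 0,"z": 0,"jaw": 0}

```text
time: 2.5
eef_pos: [480.1, 191.3, 211.0]
tool_rot: [-0.002, 0.664, 0.748, -0.0]
force: [0.6, 0.6, 0.2]
grip_width: 86.9
```

```bash
python3 -c "
from h import *
stat([462.7,188.8,103],6.3)
for n in ('wrist','top'):
    c=viewer.capture(n);cv2.imwrite(f'pics/{n}1.png',c['image'][:,:,::-1])"
```

```text
t 2.5 p [480.1 191.3 211. ] yaw_y 6.81 tilt 0.18 F [0.6 0.6 0.2] w 86.9 q [ 0.25  0.13 -0.76  1.77  0.09  1.28 -0.42]
to go cm [-0.07 -1.73 10.8 ] deg [-0.13 -0.12  0.51]
```

View pics/wrist1.png

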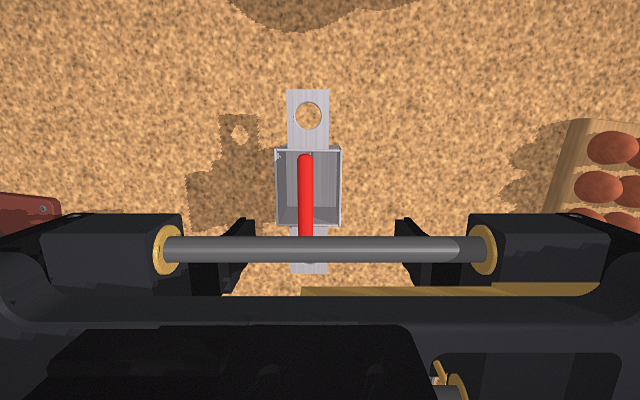

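Run:
```python
from h import *
s,p,R=pose();c=viewer.capture("wrist")
def prj(X):
    v=R.inv().apply(np.array(X)-p);q=np.linalg.inv(c["T_tool_cam"])@np.r_[v,1];u=c["K"]@q[:3];return (u[:2]/u[2]).round(1)
a=np.radians(6.3);ey=np.array([-np.sin(a),np.cos(a),0]);o=np.array([462.7,188.8,0])
print("grip ends",prj(o+43*ey+[0,0,129]),"hole",prj(o+78*ey+[0,0,73]))
h=cv2.cvtColor(c["image"],cv2.COLOR_RGB2HSV);m=((h[...,0]<5)|(h[...,0]>174))&(h[...,1]>180)
m[:140]=0;m[240:]=0;m[:,:280]=0;m[:,360:]=0
for b in blobs(m,50):
    print(b[0],b[1]); 
    for r in (160,190,220): print(r,np.where(b[2][r])[0][[0,-1]])
h2=(h[90:150,285:330,1]>90)
for b in blobs(h2,100):print(b[0]+np.array([285,90,0,0,0]),b[1]+[285,90])
```

```text
grip ends [301.3 146.4] hole [305.1 108.3]
[ 294  147   17   89 1304] [302.19861963 190.79371166]
160 [294 309]
190 [295 309]
220 [296 309]
[326  90   4  50 200] [327.5 114.5]
[292  97  26  26 520] [304.66538462 109.37884615]
```

Wrist view: the grip end is at about (301,147) and the hole at (304.7,109.4). Both are within about 1 px of my predictions, so I'll centre over the grip and go down.

```bash
python3 -c "
from h import *
stat([462.7,188.8,102],6.3)"
```

```text
t 2.65 p [483.8 184.5 212.3] yaw_y 6.14 tilt 0.02 F [-0.7 -1.2 -0.5] w 86.9 q [ 0.25  0.13 -0.75  1.77  0.09  1.28 -0.42]
to go cm [ 0.66 -2.05 11.03] deg [-0.    0.02 -0.16]
```

>>> play_rows:
  plan:
    - {"wx": 0,"wy": 0,"wz": 0,"x": 0.3,"y": -1,"z": 1,"jaw": 0}
    - {"wx": 0,"wy": 0,"wz": -0.1,"x": 0.3,"y": -1,"z": 1,"jaw": 0}
    - {"wx": 0,"wy": 0,"wz": 0,"x": 0,"y": 0,"z": 2,"jaw": 0}
    - {"wx": 0,"wy": 0,"wz": 0,"x": 0,"y": 0,"z": 2,"jaw": 0}
    - {"wx": 0,"wy": 0,"wz": 0,"x": 0,"y": 0,"z": 0,"jaw": 0}
    - {"wx": 0,"wy": 0,"wz": 0,"x": 0,"y": 0,"z": 0,"jaw": 0}

```text
time: 3.15
eef_pos: [463.3, 187.3, 152.3]
tool_rot: [-0.0, 0.668, 0.744, -0.001]
force: [0.1, -0.4, 0.4]
grip_width: 86.8
```

```bash
python3 -c "
from h import *
stat([462.7,188.8,102],6.3)"
```

```text
t 3.15 p [463.3 187.3 152.3] yaw_y 6.11 tilt 0.08 F [ 0.1 -0.4  0.4] w 86.8 q [ 0.24  0.15 -0.76  1.88  0.11  1.16 -0.45]
to go cm [ 0.16 -0.04  5.03] deg [-0.08  0.02 -0.19]
```

Well centred. I'll go down the last 5 cm and close with about 35 N.

>>> play_rows:
  plan:
    - {"wx": 0,"wy": 0,"wz": -0.2,"x": 0.1,"y": 0,"z": 1.5,"jaw": 0}
    - {"wx": 0,"wy": 0,"wz": 0,"x": 0,"y": 0,"z": 1.5,"jaw": 0}
    - {"wx": 0,"wy": 0,"wz": 0,"x": 0,"y": 0,"z": 1.5,"jaw": 0}
    - {"wx": 0,"wy": 0,"wz": 0,"x": 0,"y": 0,"z": 0.5,"jaw": 0}
    - {"wx": 0,"wy": 0,"wz": 0,"x": 0,"y": 0,"z": 0,"jaw": 0}
    - {"wx": 0,"wy": 0,"wz": 0,"x": 0,"y": 0,"z": 0,"jaw": 1}
    - {"wx": 0,"wy": 0,"wz": 0,"x": 0,"y": 0,"z": 0,"jaw": 1}
    - {"wx": 0,"wy": 0,"wz": 0,"x": 0,"y": 0,"z": 0,"jaw": 1}
    - {"wx": 0,"wy": 0,"wz": 0,"x": 0,"y": 0,"z": 0,"jaw": 1}
    - {"wx": 0,"wy": 0,"wz": 0,"x": 0,"y": 0,"z": 0,"jaw": 1}
    - {"wx": 0,"wy": 0,"wz": 0,"x": 0,"y": 0,"z": 0,"jaw": 1}
    - {"wx": 0,"wy": 0,"wz": 0,"x": 0,"y": 0,"z": 0,"jaw": 1}
  squeeze: 35

```text
time: 4.15
eef_pos: [463.1, 189.7, 102.5]
tool_rot: [0.0, 0.666, 0.746, 0.0]
force: [0.3, -0.4, -0.1]
grip_width: 48.3
```

```bash
python3 -c "
from h import *
stat([462.7,188.8,102],6.3)
c=viewer.capture('scene');cv2.imwrite('pics/scene2.png',cv2.resize(c['image'][60:260,180:480,::-1],None,fx=2.5,fy=2.5))"
```

```text
t 4.15 p [463.1 189.7 102.5] yaw_y 6.45 tilt 0.01 F [ 0.3 -0.4 -0.1] w 48.3 q [ 0.21  0.21 -0.76  1.94  0.16  1.06 -0.5 ]
to go cm [-0.08 -0.05  0.05] deg [ 0.01 -0.    0.15]
```

View pics/scene2.png

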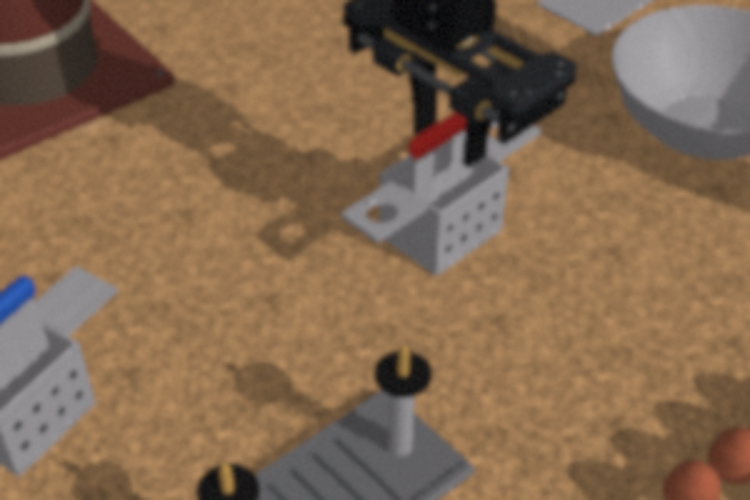

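Fingers are straddling the bar and still closing (48 mm open). I'll wait more rows.

>>> play_rows:
  plan:
    - {"wx": 0,"wy": 0,"wz": 0,"x": 0,"y": 0,"z": 0,"jaw": 1}
    - {"wx": 0,"wy": 0,"wz": 0,"x": 0,"y": 0,"z": 0,"jaw": 1}
    - {"wx": 0,"wy": 0,"wz": 0,"x": 0,"y": 0,"z": 0,"jaw": 1}
    - {"wx": 0,"wy": 0,"wz": 0,"x": 0,"y": 0,"z": 0,"jaw": 1}
    - {"wx": 0,"wy": 0,"wz": 0,"x": 0,"y": 0,"z": 0,"jaw": 1}
    - {"wx": 0,"wy": 0,"wz": 0,"x": 0,"y": 0,"z": 0,"jaw": 1}
    - {"wx": 0,"wy": 0,"wz": 0,"x": 0,"y": 0,"z": 0,"jaw": 1}
    - {"wx": 0,"wy": 0,"wz": 0,"x": 0,"y": 0,"z": 0,"jaw": 1}
    - {"wx": 0,"wy": 0,"wz": 0,"x": 0,"y": 0,"z": 0,"jaw": 1}
  squeeze: 35

```text
time: 4.95
eef_pos: [462.9, 189.7, 102.2]
tool_rot: [-0.0, 0.666, 0.746, -0.0]
force: [-1.2, -0.4, -2.9]
grip_width: 13.3
```

>>> play_rows:
  plan:
    - {"wx": 0,"wy": 0,"wz": 0,"x": 0,"y": 0,"z": -0.5,"jaw": 1}
    - {"wx": 0,"wy": 0,"wz": 0,"x": 0,"y": 0,"z": -1,"jaw": 1}
    - {"wx": 0,"wy": 0,"wz": 0,"x": 0,"y": 0,"z": -1.5,"jaw": 1}
    - {"wx": 0,"wy": 0,"wz": 0,"x": 0,"y": 0,"z": -2,"jaw": 1}
    - {"wx": 0,"wy": 0,"wz": 0,"x": 0,"y": 0,"z": -2,"jaw": 1}
    - {"wx": 0,"wy": 0,"wz": 0,"x": 0,"y": 0,"z": -2,"jaw": 1}
    - {"wx": 0,"wy": 0,"wz": 0,"x": 0,"y": 0,"z": -2,"jaw": 1}
    - {"wx": 0,"wy": 0,"wz": 0,"x": 0,"y": 0,"z": -2,"jaw": 1}
    - {"wx": 0,"wy": 0,"wz": 0,"x": 0,"y": 0,"z": -1.5,"jaw": 1}
    - {"wx": 0,"wy": 0,"wz": 0,"x": 0,"y": 0,"z": -0.5,"jaw": 1}
    - {"wx": 0,"wy": 0,"wz": 0,"x": 0,"y": 0,"z": 0,"jaw": 1}
  squeeze: 45

```text
time: 5.87
eef_pos: [463.6, 190.1, 254.0]
tool_rot: [0.001, 0.666, 0.746, 0.001]
force: [0.5, -0.2, -2.4]
grip_width: 13.4
```

```bash
python3 -c "
from h import *
stat([642,-77,250],3.05)
c=viewer.capture('scene');cv2.imwrite('pics/scene3.png',cv2.resize(c['image'][0:300,110:510,::-1],None,fx=2,fy=2))"
```

```text
t 5.87 p [463.6 190.1 254. ] yaw_y 6.45 tilt 0.16 F [ 0.5 -0.2 -2.4] w 13.4 q [ 0.26  0.06 -0.76  1.74  0.04  1.35 -0.39]
to go cm [-28.54  14.72   0.44] deg [ 0.16 -0.02  3.4 ]
```

View pics/scene3.png

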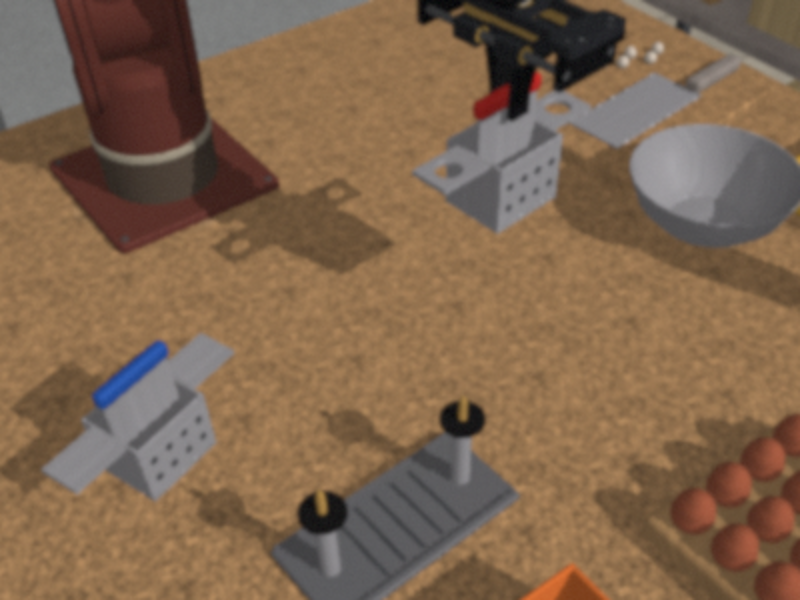

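Lifted, hanging level. Carrying it over to the stand.

>>> play_rows:
  plan:
    - {"wx": 0,"wy": 0,"wz": 0,"x": -1,"y": 0.5,"z": 0,"jaw": 1}
    - {"wx": 0,"wy": 0,"wz": 0.3,"x": -2,"y": 1,"z": 0,"jaw": 1}
    - {"wx": 0,"wy": 0,"wz": 0.3,"x": -2.5,"y": 1.3,"z": 0,"jaw": 1}
    - {"wx": 0,"wy": 0,"wz": 0.3,"x": -3,"y": 1.5,"z": 0,"jaw": 1}
    - {"wx": 0,"wy": 0,"wz": 0.4,"x": -3,"y": 1.5,"z": 0,"jaw": 1}
    - {"wx": 0,"wy": 0,"wz": 0.4,"x": -3,"y": 1.5,"z": 0,"jaw": 1}
    - {"wx": 0,"wy": 0,"wz": 0.4,"x": -3,"y": 1.5,"z": 0,"jaw": 1}
    - {"wx": 0,"wy": 0,"wz": 0.4,"x": -3,"y": 1.6,"z": 0,"jaw": 1}
    - {"wx": 0,"wy": 0,"wz": 0.4,"x": -2.5,"y": 1.6,"z": 0,"jaw": 1}
    - {"wx": 0,"wy": 0,"wz": 0.4,"x": -2,"y": 1.4,"z": 0,"jaw": 1}
    - {"wx": 0,"wy": 0,"wz": 0.1,"x": -1.5,"y": 1,"z": 0,"jaw": 1}
    - {"wx": 0,"wy": 0,"wz": 0,"x": -1,"y": 0.5,"z": 0,"jaw": 1}

```text
time: 6.92
eef_pos: [635.6, -75.1, 249.9]
tool_rot: [-0.001, 0.689, 0.725, -0.001]
force: [1.3, -1.1, -4.3]
grip_width: 13.3
```

>>> play_rows:
  plan:
    - {"wx": 0,"wy": 0,"wz": 0,"x": 0,"y": 0,"z": 0,"jaw": 1}
    - {"wx": 0,"wy": 0,"wz": 0,"x": 0,"y": 0,"z": 0,"jaw": 1}

```text
time: 7.08
eef_pos: [634.7, -71.6, 251.2]
tool_rot: [-0.001, 0.688, 0.726, -0.0]
force: [-0.4, 0.6, -3.5]
grip_width: 13.5
```

```bash
python3 -c "
from h import *
stat([642,-77,250],3.05)
for n in ('top','wrist','scene'):
    c=viewer.capture(n);np.save(n[0].upper()+'4.npy',c,allow_pickle=True);cv2.imwrite(f'pics/{n}4.png',c['image'][:,:,::-1])
stat([642,-77,250],3.05)"
```

```text
t 7.08 p [634.7 -71.6 251.2] yaw_y 3.03 tilt 0.13 F [-0.4  0.6 -3.5] w 13.5 q [ 0.46  0.35 -0.55  1.43  0.18  1.42 -0.04]
to go cm [-0.58  0.7   0.11] deg [-0.11 -0.06 -0.02]
t 7.23 p [634.7 -69.9 252.5] yaw_y 3.17 tilt 0.02 F [-0.6  0.2 -2.5] w 13.4 q [ 0.46  0.35 -0.55  1.43  0.18  1.42 -0.04]
to go cm [-0.75  0.69  0.24] deg [-0.01 -0.02  0.12]
```

View pics/top4.png

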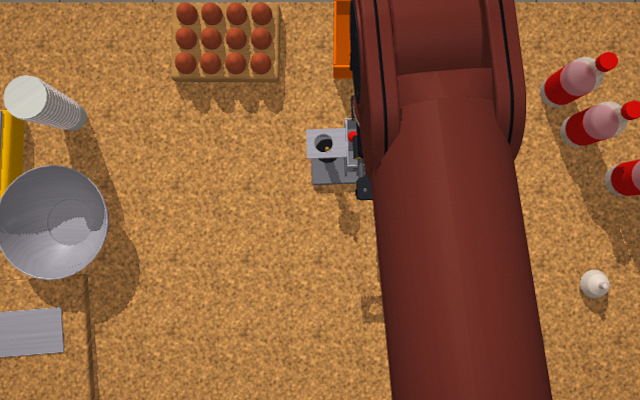

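View pics/wrist4.png

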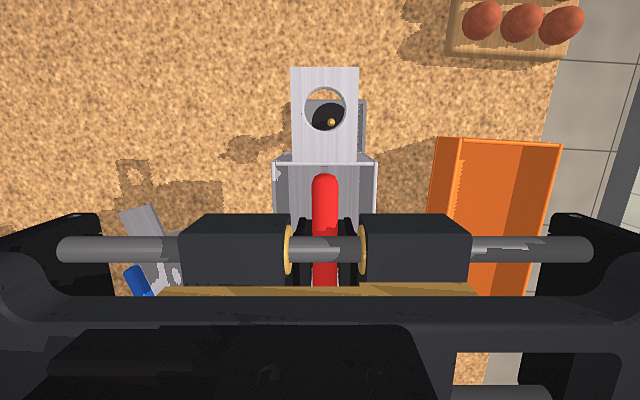

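View pics/scene4.png

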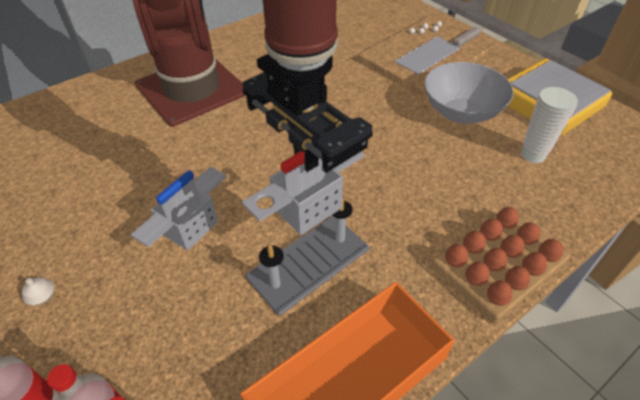

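Run:
```python
from h import *
s,p,R=pose();c=viewer.capture("wrist")   # arm settled
cv2.imwrite("pics/w5.png",cv2.resize(c["image"][60:190,260:400,::-1],None,fx=5,fy=4.6,interpolation=cv2.INTER_NEAREST))
Tc=c["T_tool_cam"]
def wray(uv):
    d=Tc[:3,:3]@np.linalg.inv(c["K"])@np.r_[uv,1.];return p+R.apply(Tc[:3,3]),R.apply(d)
def wz(uv,z):
    o,d=wray(uv);return o+d*(z-o[2])/d[2]
h=cv2.cvtColor(c["image"],cv2.COLOR_RGB2HSV)
sub=np.zeros(h.shape[:2],bool);sub[80:140,295:355]=True
ring=~((h[...,1]<60)&(h[...,2]>100))&sub
for b in blobs(ring,200):
    pts=np.argwhere(b[2])[:,::-1].astype(np.int32);hu=cv2.convexHull(pts);(u,v),r=cv2.minEnclosingCircle(hu)
    el=cv2.fitEllipse(hu);print("hole",b[0],(u,v),r,el)
    H=wz(el[0],p[2]-102+75);rad=np.linalg.norm(wz((el[0][0]+el[1][0]/2,el[0][1]),p[2]-27)-H)
    print("hole world",H.round(1),"r",rad,"rel tool mm",R.inv().apply(H-p).round(1))
br=(h[...,1]>110)&(h[...,2]>70)&(h[...,0]>10)&(h[...,0]<30)&sub
for b in blobs(br,5):print("brass",b[0],b[1],wz(b[1],128).round(1),wz(b[1],114).round(1))
bk=(h[...,2]<50)&sub
for b in blobs(bk,50):print("black",b[0],b[1])
print(p,R.as_matrix()[:,1])
```

```text
hole [307  89  35  11 277] (324.0, 99.0) 17.000099182128906 ((324.1421813964844, 107.54178619384766), (37.645172119140625, 38.41489028930664), 115.83308410644531)
hole world [630.7   7.2 225.5] r 12.24359216560324 rel tool mm [77.2  0.3 27. ]
hole [310 103  35  28 696] (327.0, 116.0) 18.384876251220703 ((327.19952392578125, 116.28536224365234), (25.199275970458984, 35.08639144897461), 61.52039337158203)
hole world [633.    1.8 225.5] r 8.256208044100022 rel tool mm [71.7  2.3 27. ]
brass [307  89  34  11 257] [323.87937743  95.15953307] [629.3  24.5 128. ] [629.2  25.9 114. ]
brass [327 119   8   8  53] [330.54716981 122.43396226] [637.4  -0.9 128. ] [637.7  -0.7 114. ]
black [312 103  32  27 582] [327.0257732  115.78006873]
[634.70926656 -69.90169279 252.45280787] [ 9.98465321e-01  5.53804321e-02 -9.92577345e-05]
```

View pics/w5.png

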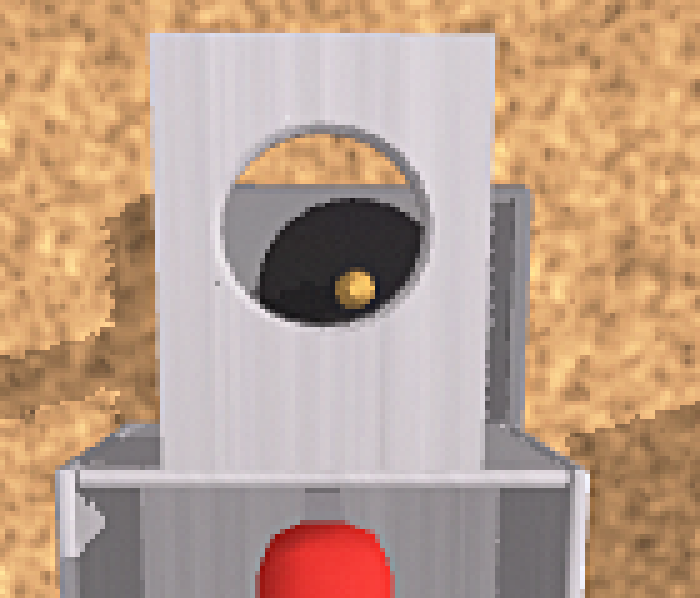

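Wrist view: the pin tip shows at (330.5,122.4), through the hole centred at (324,107.5). The hole world position, (630.7, 7.2), must move by about (+6.8, −7.2). That agrees with the stand midpoint from the top view. I'll correct, then lower to just above the pins.

>>> play_rows:
  plan:
    - {"wx": 0,"wy": 0,"wz": 0.1,"x": -0.35,"y": 0.3,"z": 0,"jaw": 1}
    - {"wx": 0,"wy": 0,"wz": 0,"x": -0.4,"y": 0.34,"z": 0.5,"jaw": 1}
    - {"wx": 0,"wy": 0,"wz": 0,"x": 0,"y": 0,"z": 1,"jaw": 1}
    - {"wx": 0,"wy": 0,"wz": 0,"x": 0,"y": 0,"z": 1.5,"jaw": 1}
    - {"wx": 0,"wy": 0,"wz": 0,"x": 0,"y": 0,"z": 1.5,"jaw": 1}
    - {"wx": 0,"wy": 0,"wz": 0,"x": 0,"y": 0,"z": 1.5,"jaw": 1}
    - {"wx": 0,"wy": 0,"wz": 0,"x": 0,"y": 0,"z": 1.2,"jaw": 1}
    - {"wx": 0,"wy": 0,"wz": 0,"x": 0,"y": 0,"z": 0.8,"jaw": 1}
    - {"wx": 0,"wy": 0,"wz": 0,"x": 0,"y": 0,"z": 0.3,"jaw": 1}
    - {"wx": 0,"wy": 0,"wz": 0,"x": 0,"y": 0,"z": 0,"jaw": 1}
    - {"wx": 0,"wy": 0,"wz": 0,"x": 0,"y": 0,"z": 0,"jaw": 1}
    - {"wx": 0,"wy": 0,"wz": 0,"x": 0,"y": 0,"z": 0,"jaw": 1}

```text
time: 8.28
eef_pos: [642.6, -78.7, 170.3]
tool_rot: [0.001, 0.689, 0.725, 0.0]
force: [-0.6, 0.5, -2.2]
grip_width: 13.8
```

Run:
```python
from h import *
stat([642,-77.4,132],3.05)
for n in ('wrist','scene'):
    s,p,R=pose();c=viewer.capture(n);im=c['image'][60:190,260:400,::-1] if n=='wrist' else c['image'][130:290,210:390,::-1]
    cv2.imwrite(f'pics/{n}6.png',cv2.resize(im,None,fx=4,fy=3.7))
```

```text
t 8.28 p [642.6 -78.7 170.3] yaw_y 2.95 tilt 0.08 F [-0.6  0.5 -2.2] w 13.8 q [ 0.46  0.41 -0.54  1.52  0.22  1.27 -0.05]
to go cm [ 0.13 -0.06  3.83] deg [ 0.08  0.01 -0.1 ]
```

View pics/wrist6.png

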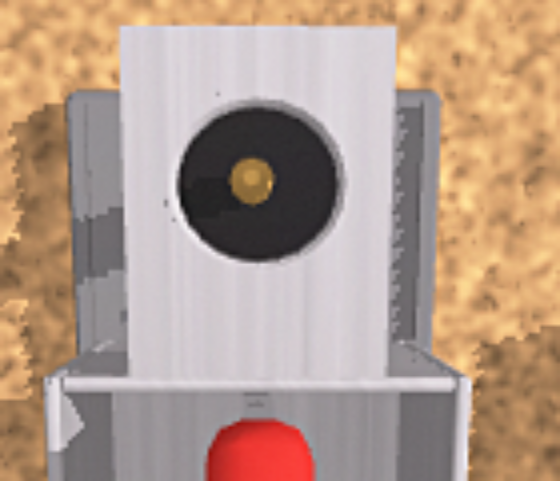

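View pics/scene6.png

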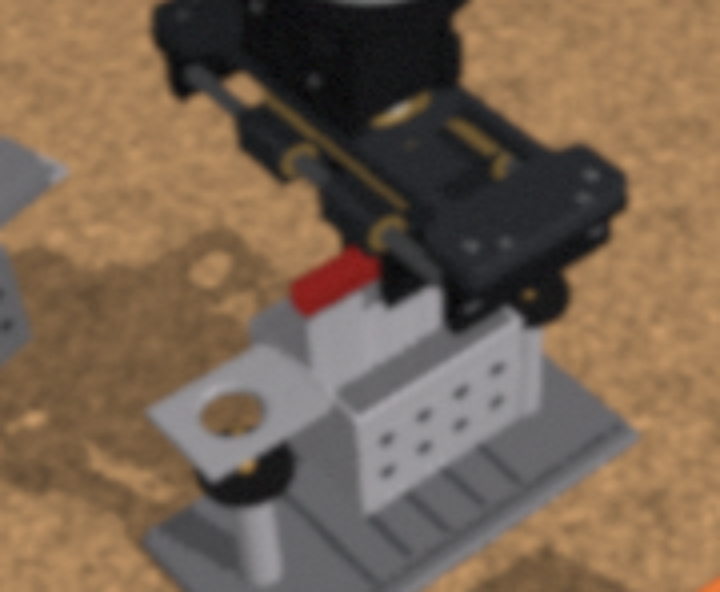

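Run:
```python
from h import *
S=viewer.capture("scene");s,p,R=pose()
for z in (138,141,143): print(z,onz(S,(210+233/4,130+412/3.7),z).round(1))
print("pred hole2",(p+R.apply([-78.5,0.3,0])).round(1), "hole1",(p+R.apply([77.3,0.3,0])).round(1),p.round(1))
print("pin tip from scene", onz(S,(210+248/4,130+466/3.7),114).round(1))
S0=np.load("S0.npy",allow_pickle=True).item()
print(onz(S0,(255+0,0),1)[:0])
for X in ([646,-155,128],[646,-155,100],[642.6,-157,141]):
    q=S["K"]@(S["R"]@np.array(X)+S["t"]);q=q[:2]/q[2];print(X,q.round(1),((q-[210,130])*[4,3.7]).round(0))
```

```text
138 [ 645.2 -156.5  138. ]
141 [ 647.2 -157.5  141. ]
143 [ 648.6 -158.1  143. ]
pred hole2 [ 646.8 -157.1  170.1] hole1 [638.7  -1.5 170.1] [642.4 -78.7 170.1]
pin tip from scene [ 657.4 -159.7  114. ]
[]
[646, -155, 128] [269.9 244.9] [239. 425.]
[646, -155, 100] [271.3 254.8] [245. 462.]
[642.6, -157, 141] [266.9 239.3] [228. 405.]
```

Both holes are within about 2 mm of their pins. Lowering slowly onto the collars.

>>> play_rows:
  plan:
    - {"wx": 0,"wy": 0,"wz": 0,"x": 0.1,"y": 0,"z": 0.4,"jaw": 1}
    - {"wx": 0,"wy": 0,"wz": 0,"x": 0,"y": 0,"z": 0.5,"jaw": 1}
    - {"wx": 0,"wy": 0,"wz": 0,"x": 0,"y": 0,"z": 0.5,"jaw": 1}
    - {"wx": 0,"wy": 0,"wz": 0,"x": 0,"y": 0,"z": 0.5,"jaw": 1}
    - {"wx": 0,"wy": 0,"wz": 0,"x": 0,"y": 0,"z": 0.5,"jaw": 1}
    - {"wx": 0,"wy": 0,"wz": 0,"x": 0,"y": 0,"z": 0.4,"jaw": 1}
    - {"wx": 0,"wy": 0,"wz": 0,"x": 0,"y": 0,"z": 0.3,"jaw": 1}
    - {"wx": 0,"wy": 0,"wz": 0,"x": 0,"y": 0,"z": 0.3,"jaw": 1}
    - {"wx": 0,"wy": 0,"wz": 0,"x": 0,"y": 0,"z": 0,"jaw": 1}
    - {"wx": 0,"wy": 0,"wz": 0,"x": 0,"y": 0,"z": 0,"jaw": 1}

```text
time: 9.27
eef_pos: [642.0, -77.7, 135.3]
tool_rot: [-0.0, 0.689, 0.725, -0.0]
force: [0.3, -0.2, -3.3]
grip_width: 13.8
```

Run:
```python
from h import *
stat([642,-77.4,132],3.05)
for n in ('wrist','scene'):
    s,p,R=pose();c=viewer.capture(n);im=c['image'][60:190,260:400,::-1] if n=='wrist' else c['image'][130:290,210:390,::-1]
    cv2.imwrite(f'pics/{n}7.png',cv2.resize(im,None,fx=4,fy=3.7))
```

```text
t 9.27 p [642.  -77.7 135.3] yaw_y 2.95 tilt 0.01 F [ 0.3 -0.2 -3.3] w 13.8 q [ 0.46  0.44 -0.53  1.56  0.23  1.21 -0.06]
to go cm [0.03 0.01 0.33] deg [-0.01 -0.01 -0.1 ]
```

View pics/scene7.png

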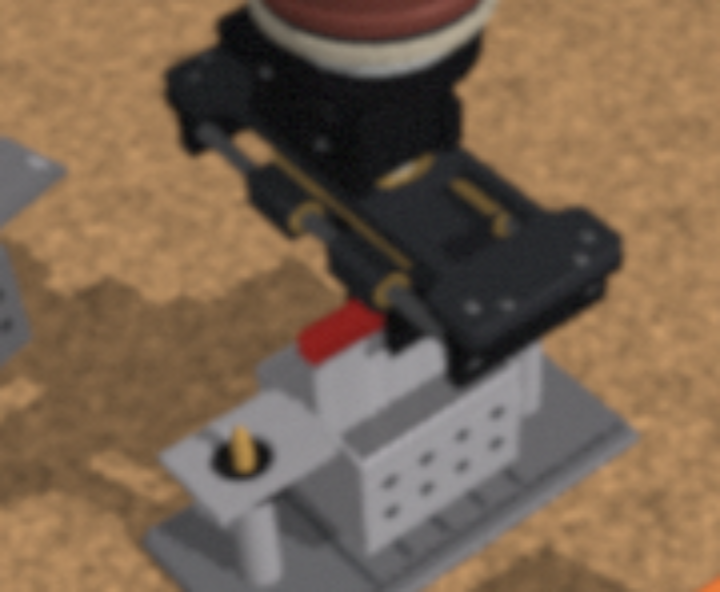

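View pics/wrist7.png

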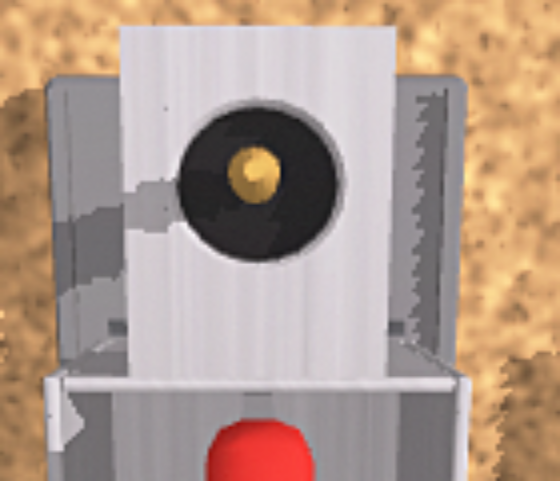

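Both pins are through their holes and roughly centred, about 3 mm above the collars. I'll lower the rest in small steps and watch the force.

>>> play_rows:
  plan:
    - {"wx": 0,"wy": 0,"wz": 0,"x": 0,"y": 0,"z": 0.15,"jaw": 1}
    - {"wx": 0,"wy": 0,"wz": 0,"x": 0,"y": 0,"z": 0.15,"jaw": 1}
    - {"wx": 0,"wy": 0,"wz": 0,"x": 0,"y": 0,"z": 0,"jaw": 1}
    - {"wx": 0,"wy": 0,"wz": 0,"x": 0,"y": 0,"z": 0,"jaw": 1}

```text
time: 9.7
eef_pos: [641.9, -77.8, 132.3]
tool_rot: [-0.0, 0.689, 0.725, -0.0]
force: [-0.6, -0.4, -3.4]
grip_width: 13.6
```

>>> play_rows:
  plan:
    - {"wx": 0,"wy": 0,"wz": 0,"x": 0,"y": 0,"z": 0.1,"jaw": 1}
    - {"wx": 0,"wy": 0,"wz": 0,"x": 0,"y": 0,"z": 0,"jaw": 1}
    - {"wx": 0,"wy": 0,"wz": 0,"x": 0,"y": 0,"z": 0,"jaw": 1}

```text
time: 9.95
eef_pos: [642.1, -77.7, 132.1]
tool_rot: [0.0, 0.689, 0.725, 0.0]
force: [-3.3, 0.4, 5.2]
grip_width: 13.3
```

Contact: the vertical force went from −3.4 to +5.2 N at the expected height. Letting go.

>>> play_rows:
  plan:
    - {"wx": 0,"wy": 0,"wz": 0,"x": 0,"y": 0,"z": 0,"jaw": 0.4}
    - {"wx": 0,"wy": 0,"wz": 0,"x": 0,"y": 0,"z": 0,"jaw": 0.4}
    - {"wx": 0,"wy": 0,"wz": 0,"x": 0,"y": 0,"z": 0,"jaw": 0.4}
    - {"wx": 0,"wy": 0,"wz": 0,"x": 0,"y": 0,"z": 0,"jaw": 0.4}
    - {"wx": 0,"wy": 0,"wz": 0,"x": 0,"y": 0,"z": 0,"jaw": 0.4}
    - {"wx": 0,"wy": 0,"wz": 0,"x": 0,"y": 0,"z": 0,"jaw": 0.4}
    - {"wx": 0,"wy": 0,"wz": 0,"x": 0,"y": 0,"z": 0,"jaw": 0.4}
    - {"wx": 0,"wy": 0,"wz": 0,"x": 0,"y": 0,"z": 0,"jaw": 0.4}
    - {"wx": 0,"wy": 0,"wz": 0,"x": 0,"y": 0,"z": 0,"jaw": 0.4}
    - {"wx": 0,"wy": 0,"wz": 0,"x": 0,"y": 0,"z": 0,"jaw": 0.4}

```text
time: 10.78
eef_pos: [642.0, -77.8, 131.3]
tool_rot: [0.0, 0.689, 0.725, -0.0]
force: [-0.1, 0.6, -0.2]
grip_width: 51.7
```

>>> play_rows:
  plan:
    - {"wx": 0,"wy": 0,"wz": 0,"x": 0,"y": 0,"z": -0.5,"jaw": 0.4}
    - {"wx": 0,"wy": 0,"wz": 0,"x": 0,"y": 0,"z": -1.5,"jaw": 0.4}
    - {"wx": 0,"wy": 0,"wz": 0,"x": 0,"y": 0,"z": -2,"jaw": 0.4}
    - {"wx": 0,"wy": 0,"wz": 0,"x": 0,"y": 0,"z": -2,"jaw": 0.4}
    - {"wx": 0,"wy": 0,"wz": 0,"x": 0,"y": 0,"z": -2,"jaw": 0.4}
    - {"wx": 0,"wy": 0,"wz": 0,"x": 0,"y": 0,"z": -2,"jaw": 0.4}
    - {"wx": 0,"wy": 0,"wz": 0,"x": 0,"y": 0,"z": -2,"jaw": 0.4}
    - {"wx": 0,"wy": 0,"wz": 0,"x": 0,"y": 0,"z": 0,"jaw": 0.4}
    - {"wx": 0,"wy": 0,"wz": 0,"x": 0,"y": 0,"z": 0,"jaw": 0.4}

```text
time: 11.53
eef_pos: [642.6, -77.6, 252.9]
tool_rot: [0.001, 0.689, 0.725, 0.001]
force: [-0.3, 0.0, -0.2]
grip_width: 52.4
```

Run:
```python
from h import *
stat()
for n in ('wrist','scene'):
    c=viewer.capture(n);im=c['image'][40:300,160:480,::-1] if n=='wrist' else c['image'][130:290,150:390,::-1]
    cv2.imwrite(f'pics/{n}8.png',cv2.resize(im,None,fx=2.4 if n=='wrist' else 3.3,fy=2.3 if n=='wrist' else 3.3))
```

```text
t 11.53 p [642.6 -77.6 252.9] yaw_y 2.95 tilt 0.15 F [-0.3  0.  -0.2] w 52.4 q [ 0.46  0.37 -0.55  1.4   0.19  1.42 -0.03]
```

View pics/scene8.png

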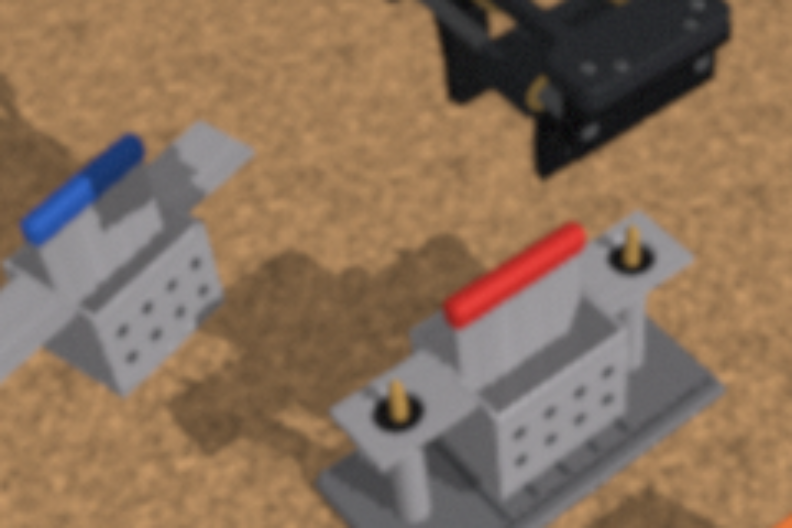

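View pics/wrist8.png

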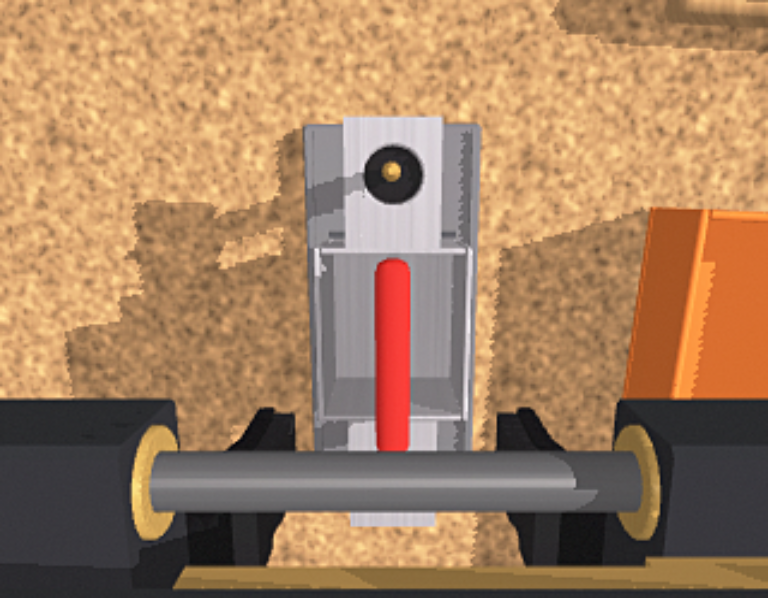

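Both pins come up centred through both ear holes, with the ears flat on the collars and the gripper clear. One numeric check before I hand in.

Run:
```python
from h import *
S=viewer.capture("scene");h=cv2.cvtColor(S["image"],cv2.COLOR_RGB2HSV)
r=((h[...,0]<6)|(h[...,0]>172))&(h[...,1]>150);r[:180]=0;r[250:]=0;r[:,:270]=0;r[:,:][:,350:]=0
for s,ce,l in blobs(r,40):
    print(s,ce,onz(S,ce,151).round(1)); P=np.argwhere(l)[:,::-1]; 
    a,b=P[P[:,0].argmin()],P[P[:,0].argmax()];A,B=onz(S,a,150),onz(S,b,150);print(A.round(1),B.round(1),np.linalg.norm(A-B).round(1),np.degrees(np.arctan2(-(B-A)[0],(B-A)[1])).round(1))
h0=cv2.cvtColor(np.load("S0.npy",allow_pickle=True).item()["image"],cv2.COLOR_RGB2HSV)
for k in(h0,h):
    m=(k[...,0]>100)&(k[...,0]<130)&(k[...,1]>120);m[:160]=0;m[215:]=0
    print("blue",[(b[0].tolist(),b[1].round(1)) for b in blobs(m,60)])
ctrl.hand_in();print(ctrl.sense()["time"])
```

```text
[284 198  44  31 444] [305.20045045 212.8963964 ] [642.4 -81.  151. ]
[ 636.3 -119.   150. ] [644.8 -37.5 150. ] 82.0 -6.0
blue [([157, 171, 36, 33, 382], array([174.6, 187.1]))]
blue [([157, 172, 36, 32, 376], array([174.3, 187.4]))]
the job is handed in; nothing more can be done
the job is handed in; nothing more can be done
```

I hung the red-gripped caddy on the stand, let go, retreated about 120 mm and handed in at about 11.6 s. No verdict was reported.

- **Seating:** the vertical force changed from −3.4 to +5.2 N at tool height 132 mm, where I expected contact with the caddy 30 mm up. After release, both brass pins showed near the middle of the ear holes, with the ears flat on the collars.
- **Position:** the grip centre measured (642, −81) mm in the scene view, against (642, −77) for the stand from the top view. The scene view had also put the stand about 4 mm further along −y than the top view did. The wrist view showed the pin near the middle of the one hole it could see.
- **Angle (disagreed):** the last ear-line check gave −6°, but I expected +3°. It joined opposite corners of the grip outline, which can skew the result by up to about 9°, and I didn't repeat it. The gripper was at +2.95° when it let go, and the pin line measured 3.05°.
- **Blue-gripped caddy:** its grip moved by no more than 0.5 px in the scene view, so it was not disturbed.
- **Other:** the first move call was refused because it left out some of the row numbers. Nothing moved, and I resent it in full.

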